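Isolate the battery panel and offer up the busbar link level over its studs

ROBOT

A 6-joint arm with a two-finger parallel gripper is mounted at the origin on the work surface. World frame = base frame: x ahead of the robot, y to its left, z up, the work surface at z = 0. Lengths are in m, angles in rad, forces in N, time in s.
With the tool pointing down it reaches from about 0.275 to 1 m from the base axis. Payload 8.4 kg.
Tool frame: the origin (TCP) lies on the centre line of the jaws, within the pads' length; the fingertips stand 17 mm ahead of it and the grasp point (between the pads) lies 2 mm behind it (bot.tcp_to_tips is the z of the fingertips in the tool frame, in m); z points along the fingers, y is the line along which they close (so a half turn about z gives the same grasp; the last joint's range is limited). The gripper opens to 85 mm and grips with 20 to 120 N. Pads are 22 mm wide; open, the fingers measure 114 mm over their backs; the gripper's body (76 mm by 85 mm) begins 54 mm behind the grasp point. The pads swing forward as they close: fully open they stand 13 mm farther back than shut.
Start: joints at [-1.134, 0.353, 1.633, -0, 1.155, -0.002], TCP at [0.266, -0.566, 0.219] pointing down, gripper open.
Joint ranges: [-2.63, 2.63], [-0.92, 2.1], [0.06, 2.66], [-1.3, 4.44], [0, 2.69], [-3.02, 3.02]. Speed limits (rad/s): [2.22, 2.22, 2.79, 3.14, 3.14, 3.14].

INTERFACE

Orientations are given as a unit quaternion [x, y, z, w].
In Python, from workcell import bot, hand, kinematics, get_obs, vision, hand_in gives the robot as it stands. The module is installed in compiled form; this text tells all that it offers. Calls block until the motion is done:
- bot.reach(position, orientation): joint-space move of the TCP to a pose.
- bot.servo_line(position, ori=None, velocity=0.15): straight line of the TCP; ori=None keeps the orientation; velocity is the mean speed in m/s.
- bot.goto_joints(angles): joint-space move.
- hand.move_gripper(opening, strength=None): finger opening in m; strength is the grip in N (None keeps the last); returns when the fingers have stopped.
- bot.dwell(seconds).
- kinematics.solve_ik(position, orientation): joint angles nearest the present ones, or None.
- get_obs(): the state.
- vision.read_camera(name): name is "scene" or "top" or "wrist"; returns a dict with "frame" (480x640x3 uint8, red, green, blue), "intrinsics" (3x3 intrinsics, pixels), "dist" ([k1, k2, p1, p2, k3] as OpenCV has them; the pictures are not rectified), "view" (4x4, takes a point from world to camera coordinates). Camera axes: x right, y down, z forward; pixel columns grow to the right and rows downward; lengths in m; the calibration is good to about 2 mm. A picture is of the moment at which its call begins. There is no depth.
A pose or a line that the arm cannot do raises bot.IKError and nothing moves.
- hand_in(): hands the job in; it is judged then, once.
The state is a dict: "time_s": time; "joint_pos": joint angles; "joint_vel": joint speeds; "joint_efforts": joint torques, N m; "position": TCP position; "orientation": TCP orientation; "wrist_force": force on the tool from outside, world axes, zero at the start; "ft_torque": the same for the moment, N m; "gripper_width": finger opening in m; "grip_force": force on a finger pad.
Only numpy, scipy, OpenCV 4.12 (cv2) and the standard library are available. Lean on these libraries where they do the work, as an engineer would, in place of code of your own. Each camera call takes 0.05 s, during which the arm holds its last target. There are 200 camera calls.

TASK

Turn the battery isolator on the panel off, its handle fully against the off stop. Then lift the copper busbar link off its battens by its balance point and finish holding it in the gripper, still and level, about 30 mm above the tips of the panel's two studs: each hole straight over its stud, the brass-block end on the isolator's side, the bar not touching the panel, so that I can slip the cable lugs on underneath. Do not put it down or let it go at the end, and leave the other things on the bench where they are.

Things in the scene. Friction and masses are not known exactly. Their poses are not given: they have to be found in the camera images.
- panel: Fixed power panel, flat on the bench: white perforated plate 275 (x) x 300 (y) mm, top at 11 mm. Origin at bench level midway between its two studs (x 0, y -80 and +80 mm); z up. Isolator: grey 64 mm housing, axis at x -100, y +80, strapped to the +80 stud. Blue finned controller 98 x 112 mm at x -105, y -75, top 55 mm. At yaw 0 its x points away from the robot; panel stands left or right.
- stud_iso (a point): Top end of the stud strapped to the isolator: an 8 mm steel stud, 18 mm long, on a 34 mm wide black stand-off insulator and copper strap; the point is 64 mm above the bench. The link's hole next to the brass block goes above this one.
- stud_ctl (a point): Top end of the other stud, on the charge controller's side, 160 mm from the first, same shape and same height. The link's hole at the plain end goes above this one.
- isolator (a joint): Isolator handle, hinged about the vertical axis at isolator_hinge. 0 rad = ON stop, handle along the panel's +x (in line with the strap, towards the stud); 1.571 = OFF stop, a quarter turn anticlockwise from above, handle along the panel's +y. Starts 0 to 0.2. Stays where it is left; turns with about 0.2 N m (3 to 4 N pushed sideways near its end).
- isolator_hinge (a point): Point on the vertical turning axis of the handle, 76 mm above the bench, mid-height of the handle arm. The hub is 42 mm in diameter, its top 87 mm above the bench; the grey housing below it is 64 mm square (foot 76 x 66 mm), its top 62 mm above the bench.
- isolator_grip (a point): Point in the handle arm, 60 mm out from the axis, 76 mm above the bench; moves with the handle. The black arm is 14 mm wide and 20 mm tall (66 to 86 mm above the bench), with a round 18 mm end knob centred 70 mm from the axis. Beside the arm there is free space down to the housing top or, beyond the housing, to the strap (44 mm).
- link: Loose busbar link: flat copper bar 220 x 24 x 8 mm with a brass block (34 x 34 mm, 30 mm tall, bolt heads to 35 mm above the bar) on top of one end, from x = +79 to +113 mm. About 0.67 kg, give or take a quarter. Origin: centre of the bar's underside; x along the bar towards the block, z up. Starts lying on two battens, underside 34 mm above the bench.
- link_balance (a point): Balance point (centre of mass seen from above): on the bar's centre line at mid-thickness, 43 mm from the bar's middle towards the block, 36 mm short of the block's face. The bar is plain and 24 mm wide here, to be pinched across its width from above. Axes as the link's.
- link_hole_block (a point): Centre of the lower mouth of the 10 mm hole in the bar between the middle and the brass block, 62 mm from the bar's middle.
- link_hole_plain (a point): Centre of the lower mouth of the 10 mm hole near the plain end, 98 mm from the bar's middle; 160 mm from the other hole.
- rest: Fixed dark rubber mat 270 x 190 x 2 mm with two wooden battens on it (22 mm along x, 60 mm along y, tops 34 mm above the bench, at x = -70 and +94 mm), on which the link lies along x. Free space under the bar between the battens. Origin under the mat's centre at bench level.
- spanner: Bystander: loose steel spanner, 150 mm long, lying on the panel plate beyond the studs.
- dish: Bystander: small loose steel dish of nuts, 52 mm wide, 18 mm tall, on a corner of the mat.
- multimeter: Bystander: loose hand multimeter, 180 x 85 x 45 mm, far side of the bench.
- tape: Bystander: loose roll of white tape, 54 mm wide, 19 mm tall, lying on a corner of the mat.
- mug: Bystander: loose white mug, 95 mm tall, at the right side.
- screwdriver: Bystander: loose screwdriver, 200 mm long, at the left side.
Not all that is in view belongs to the job. Several things have the shape of the link; the one meant has the colours described above.

How it is judged:
By the outcome, as a careful person would: the job done as asked, in the order asked, and still so for the second after the job is handed in, while the arm keeps its last pose, push and grip.
It also fails if it takes over 64 s, if anything falls off the work surface, if the arm or the gripper's body presses on something with over 40 N, if the wrist force passes 120 N, or if a joint passes its speed limit or range.

## Working session

There is one attempt and no reset: what is moved stays moved. The work goes in short steps, each a Python script; the robot and the scene stay as the last script left them, time stands still between calls to the robot, and variables do not carry over. Pictures are saved under pics/ and viewed, at most 10 in all, crops included, and the job is handed in when it is done.

```bash
mkdir -p pics; cat > h.py <<'E'
import numpy as np, cv2
from workcell import bot, hand, kinematics, get_obs, vision, hand_in
def cam(n):
    c=vision.read_camera(n); c['K']=np.array(c['intrinsics'],float);c['D']=np.array(c['dist'],float);c['V']=np.array(c['view'],float);return c
def save(c,name): cv2.imwrite('pics/'+name,c['frame'][:,:,::-1])
def ray(c,uv):
    p=cv2.undistortPoints(np.array([[uv]],float),c['K'],c['D'])[0,0]
    R,t=c['V'][:3,:3],c['V'][:3,3]
    return -R.T@t, R.T@np.array([p[0],p[1],1])
def onz(c,uv,z):
    o,d=ray(c,uv); return o+d*(z-o[2])/d[2]
def proj(c,P):
    P=np.atleast_2d(P).astype(float)
    return cv2.projectPoints(P,cv2.Rodrigues(c['V'][:3,:3])[0],c['V'][:3,3],c['K'],c['D'])[0][:,0]
E
python3 - <<'E'
from h import *
for n in('top','scene'):
    c=cam(n);save(c,n+'0.png');np.savez(n+'0.npz',**{k:c[k] for k in('frame','K','D','V')})
    print(n,-c['V'][:3,:3].T@c['V'][:3,3],c['V'][:3,:3].round(2).tolist())
o=get_obs();print(o['time_s'],o['position'],o['orientation'])
E
```

```text
top [0.42158308 0.06212247 1.28057741] [[-0.01, -1.0, 0.0], [-0.99, 0.01, -0.11], [0.11, -0.01, -0.99]]
scene [1.33819974 0.21339145 1.40215289] [[-0.19, 0.98, 0.0], [0.85, 0.17, -0.51], [-0.5, -0.1, -0.86]]
0.1 [ 0.2653356  -0.5654132   0.21834389] [ 9.76026703e-01  2.17649950e-01 -1.38089588e-04 -5.96309383e-04]
```

View pics/top0.png

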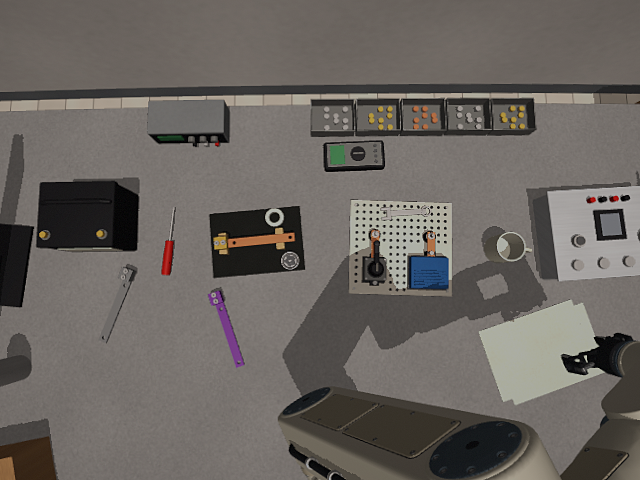

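View pics/scene0.png

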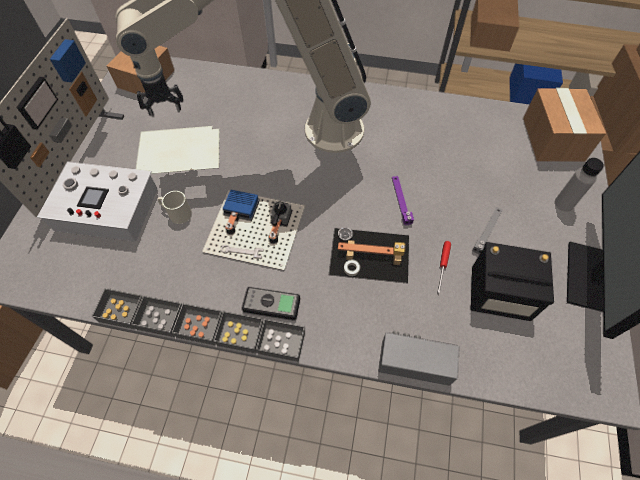

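The top view shows three link-shaped things: copper with a brass block on the mat (255,241), purple (227,328) and grey (118,300). By the description it is the copper one. Its block end is at (220,243), pointing +y. The panel is at (400,248) with yaw near 0: the isolator hub is at (375,268) with its handle up towards +x, and the studs are at (375,235) and (431,237). The scene view agrees, with the link at (370,250) and the panel at (255,232).

```bash
cat > m.py <<'E'
from h import *
c=dict(np.load('top0.npz'));f=c['frame'];hsv=cv2.cvtColor(f,cv2.COLOR_RGB2HSV)
def blob(m,x0,y0,x1,y1):
    mm=np.zeros_like(m);mm[y0:y1,x0:x1]=m[y0:y1,x0:x1];return mm
w=cv2.inRange(hsv,(0,0,140),(180,60,255));w=cv2.morphologyEx(blob(w,335,190,465,305),cv2.MORPH_CLOSE,np.ones((7,7)))
r=cv2.boxPoints(cv2.minAreaRect(max(cv2.findContours(w,0,2)[0],key=cv2.contourArea)))
P=np.array([onz(c,p,.011) for p in r]);print('plate',r.round(1).tolist(),P.round(3).tolist(),[np.linalg.norm(P[i]-P[i-1]).round(3) for i in range(4)],P.mean(0))
k=blob(cv2.inRange(hsv,(5,120,80),(14,255,255)),205,200,305,280)
r=cv2.minAreaRect(max(cv2.findContours(k,0,2)[0],key=cv2.contourArea));b=cv2.boxPoints(r)
P=np.array([onz(c,p,.042) for p in b]);print('bar',r,P.round(3).tolist(),P.mean(0))
k=blob(cv2.inRange(hsv,(0,0,0),(180,120,60)),205,200,305,280);k=cv2.morphologyEx(k,cv2.MORPH_CLOSE,np.ones((9,9)))
r=cv2.boxPoints(cv2.minAreaRect(max(cv2.findContours(k,0,2)[0],key=cv2.contourArea)))
P=np.array([onz(c,p,.002) for p in r]);print('mat',P.round(3).tolist(),P.mean(0))
for n,uv,z in(('stud_iso',(375,233),.064),('stud_ctl',(431,234),.064),('hub',(376,268),.087),('block',(220,243),.072)):print(n,onz(c,uv,z))
cv2.imwrite('pics/crop.png',cv2.resize(f[190:310,200:460,::-1],None,fx=3,fy=3,interpolation=2))
E
python3 m.py
```

```text
plate [[348.29998779296875, 287.0], [350.20001220703125, 199.60000610351562], [452.70001220703125, 201.8000030517578], [450.79998779296875, 289.20001220703125]] [[0.421, -0.037, 0.011], [0.677, -0.049, 0.011], [0.667, -0.353, 0.011], [0.409, -0.335, 0.011]] [np.float64(0.298), np.float64(0.257), np.float64(0.305), np.float64(0.258)] [ 0.54345863 -0.19349997  0.011     ]
bar ((260.71783447265625, 239.67822265625), (8.855831146240234, 67.56301879882812), 84.2894058227539) [[0.563, 0.309, 0.042], [0.579, 0.117, 0.042], [0.554, 0.115, 0.042], [0.537, 0.306, 0.042]] [0.55835879 0.21184838 0.042     ]
mat [[0.643, 0.375, 0.002], [0.664, 0.103, 0.002], [0.474, 0.088, 0.002], [0.454, 0.356, 0.002]] [0.55867715 0.23044643 0.002     ]
stud_iso [ 0.57018841 -0.1116074   0.064     ]
stud_ctl [ 0.56512474 -0.26963084  0.064     ]
hub [ 0.4710435  -0.10818826  0.087     ]
block [0.54734809 0.32164303 0.072     ]
```

View pics/crop.png

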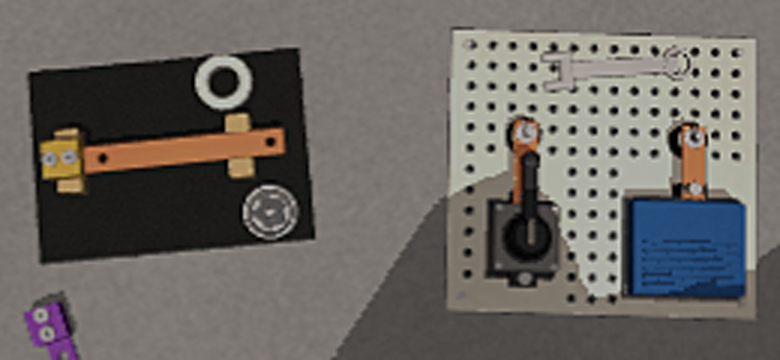

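The crop confirms it. The copper bar has its brass block at the left (crop 60,158) and holes at (103,158) and (270,142). The handle runs from hub (528,238) to knob (531,155), close to ON. Plate, mat and stud spacing all match the given sizes. Next I look at the panel from close by.

```bash
cat >> h.py <<'E'
def q(psi): return [np.cos(psi/2),np.sin(psi/2),0,0]
def st(): 
    o=get_obs(); return round(o['time_s'],1),np.round(o['position'],4).tolist(),np.round(o['wrist_force'],1).tolist(),round(o['gripper_width'],4),round(float(np.max(o['grip_force'])),1)
E
python3 - <<'E'
from h import *
bot.reach([.50,-.19,.34],q(np.pi/2)); print(st(),get_obs()['joint_pos'])
hand.move_gripper(0.0,40)
c=cam('wrist');save(c,'w1.png');np.savez('w1.npz',**{k:c[k] for k in('frame','K','D','V')})
print(-c['V'][:3,:3].T@c['V'][:3,3],st())
E
```

```text
(1.8, [0.4997, -0.1907, 0.3397], [-0.1, 0.2, 0.1], 0.0857, 0.0) [-3.67246185e-01  1.14660025e-01  1.67347050e+00 -2.90621893e-04
  1.35393748e+00 -3.65784023e-01]
[ 0.49953124 -0.11629914  0.49460502] (2.6, [0.5, -0.19, 0.34], [-0.2, 0.1, -0.2], 0.0, 0.0)
```

View pics/w1.png

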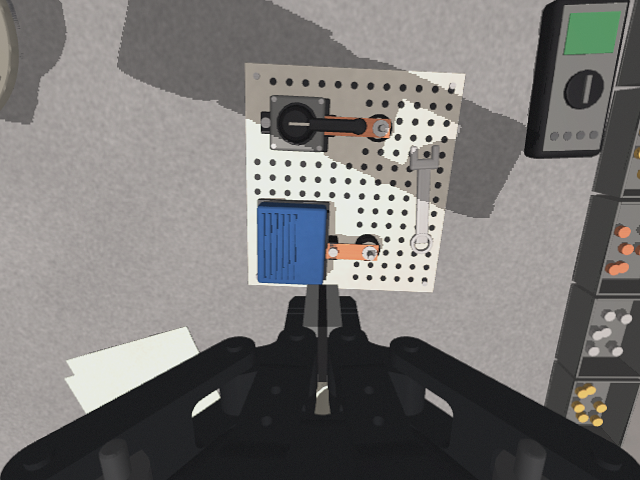

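The wrist view shows the hub at (299,123), knob at (360,126), stud tops near (384,127) and (371,253), and plate corners (246,64), (466,74), (433,292), (250,285).

```bash
python3 - <<'E'
from h import *
c=dict(np.load('w1.npz'))
for n,uv,z in(('hub',(299,123),.087),('knob',(361,126),.084),('iso',(384,127),.064),('ctl',(371,253),.064)):print(n,onz(c,uv,z).round(4))
P=np.array([onz(c,p,.011) for p in((246,64),(466,74),(433,292),(250,285))]);print(P.round(4).tolist(),P.mean(0),[np.linalg.norm(P[i]-P[i-1]).round(3) for i in range(4)])
f=c['frame'];cv2.imwrite('pics/w1c.png',np.hstack([cv2.resize(f[85:165,255:415,::-1],None,fx=5,fy=5,interpolation=2)[:, :],])) 
E
```

```text
hub [ 0.4747 -0.1116  0.087 ]
knob [ 0.5427 -0.1146  0.084 ]
iso [ 0.5714 -0.1156  0.064 ]
ctl [ 0.5628 -0.27    0.064 ]
[[0.4059, -0.0415, 0.011], [0.6788, -0.0526, 0.011], [0.6654, -0.3504, 0.011], [0.3935, -0.3393, 0.011]] [ 0.53589787 -0.1959439   0.011     ] [np.float64(0.298), np.float64(0.273), np.float64(0.298), np.float64(0.272)]
```

View pics/w1c.png

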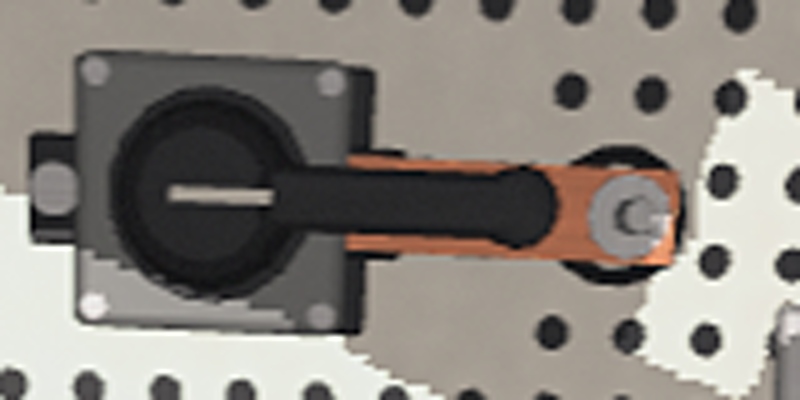

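```bash
cat > push.py <<'E'
from h import *
H=np.array([.4715,-.1113]);yaw=-.041
def pose(th,off=.0215,r=.058,z=.088):
    a=th+yaw;u=np.array([np.cos(a),np.sin(a)]);t=np.array([-u[1],u[0]])
    return [*(H+r*u-off*t),z],q(a)
def ft(th):
    a=th+yaw;return float(np.dot(get_obs()['wrist_force'][:2],[-np.sin(a),np.cos(a)]))
E
python3 - <<'E'
from push import *
p,o=pose(0,.045,z=.2);bot.reach(p,o)
p,o=pose(0,.045);bot.servo_line(p,o,velocity=.12);print(st())
for th in list(np.arange(0,1.41,.1))+list(np.arange(1.43,1.70,.03)):
    p,o=pose(th);bot.servo_line(p,o,velocity=.08)
    f=ft(th);print(round(th,2),round(f,1),end=' | ')
    if abs(f)>12: break
print(st())
c=cam('scene');save(c,'s1.png')
E
```

```text
(5.2, [0.5281, -0.1588, 0.0887], [-0.2, 0.0, -0.5], -0.0003, 0.0)
0.0 -0.2 | 0.1 -0.2 | 0.2 -0.1 | 0.3 0.6 | 0.4 0.3 | 0.5 0.7 | 0.6 0.2 | 0.7 0.6 | 0.8 -0.7 | 0.9 -0.6 | 1.0 -0.1 | 1.1 -0.8 | 1.2 -0.2 | 1.3 0.6 | 1.4 0.5 | 1.43 0.3 | 1.46 -0.0 | 1.49 0.7 | 1.52 -0.6 | 1.55 -0.4 | 1.58 0.2 | 1.61 0.1 | 1.64 0.1 | 1.67 -1.2 | 1.7 -1.4 | (11.6, [0.4878, -0.0517, 0.088], [1.4, -0.3, -0.2], 0.0005, 0.0)
```

```bash
python3 - <<'E'
from h import *
c=cam('wrist');save(c,'w2.png');np.savez('w2.npz',**{k:c[k] for k in('frame','K','D','V')})
print(proj(c,[[.4715,-.1113,.087]]),-c['V'][:3,:3].T@c['V'][:3,3])
E
```

```text
[[281.64258874 389.669619  ]] [0.48094833 0.02173601 0.24260617]
```

View pics/w2.png

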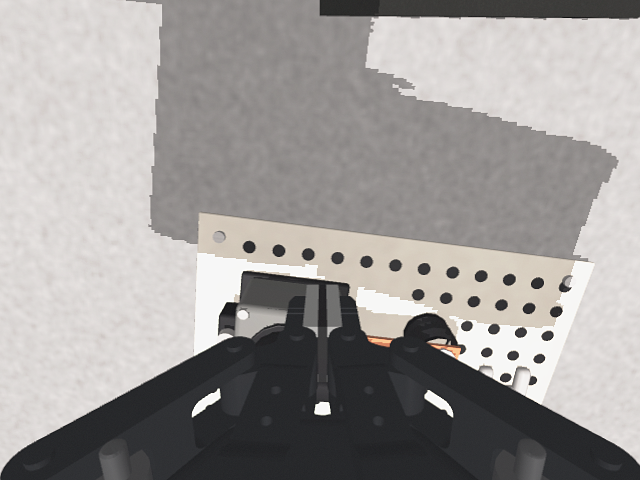

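The hub should project at (282,390), hidden by the gripper. No knob shows in front of the fingers, so the handle may not have moved. I'll check the tip length and look again from higher.

```bash
python3 - <<'E'
from h import *
print(bot.tcp_to_tips,st())
p=get_obs()['position'];bot.servo_line([p[0],p[1],.2],velocity=.2)
bot.reach([.45,-.22,.24],q(np.pi/2))
c=cam('wrist');np.savez('w3.npz',**{k:c[k] for k in('frame','K','D','V')})
print(proj(c,[[.4715,-.1113,.087],[.5315,-.1135,.086],[.474,-.051,.086]]).round(),st())
save(c,'w3.png')
E
```

```text
0.017 (11.7, [0.4879, -0.0516, 0.088], [0.2, 1.1, 0.2], -0.0002, 0.0)
[[350.  83.]
 [425.  86.]
 [355.  -5.]] (13.2, [0.4498, -0.2187, 0.2389], [0.3, -0.4, -0.4], -0.0, 0.0)
```

View pics/w3.png

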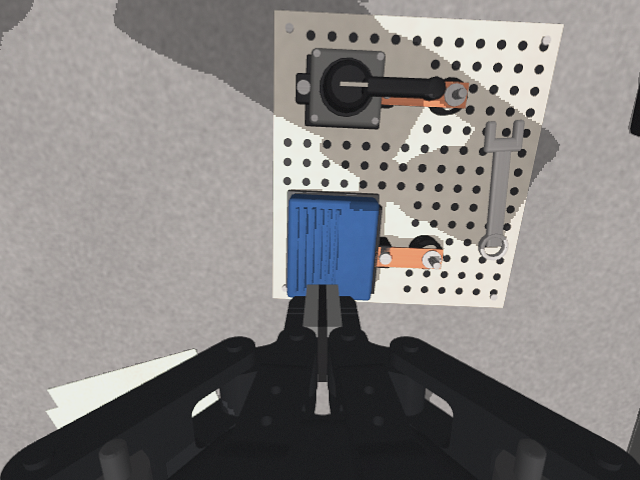

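The handle at (433,88) is still in line with the strap, so it has not moved and the closed fingers met nothing. I'll check the real fingertip position and the handle height by two-view rays.

```bash
python3 - <<'E'
from h import *
a,b=dict(np.load('w1.npz')),dict(np.load('w3.npz'));w2=dict(np.load('w2.npz'))
def tri(pairs):
    A=[];B=[]
    for c,uv in pairs:
        o,d=ray(c,uv);d/=np.linalg.norm(d);M=np.eye(3)-np.outer(d,d);A.append(M);B.append(M@o)
    return np.linalg.solve(sum(A),sum(B)).round(4)
print('hub',tri([(a,(296.6,123.4)),(b,(346,85))]),'knob',tri([(a,(359.6,126.4)),(b,(433.5,88))]),'iso',tri([(a,(383,128)),(b,(458,93))]),'ctl',tri([(a,(371,253)),(b,(433,260))]))
print('tip w3',proj(b,[[.4498,-.2187,z] for z in(.222,.239)]),'tip w2',proj(w2,[[.4878,-.0517,z] for z in(.071,.088)]))
for n,c in(('s1',None),):
    s=cv2.imread('pics/s1.png');t=dict(np.load('scene0.npz'));uv=proj(t,[[.4878,-.0517,.071],[.4715,-.1113,.087],[.532,-.114,.086],[.474,-.051,.086]]);print(uv.round())
cv2.imwrite('pics/s1c.png',cv2.resize(s[150:270,190:310],None,fx=5,fy=5,interpolation=2))
E
```

```text
hub [ 0.47   -0.1111  0.0641] knob [ 0.5418 -0.1145  0.0745] iso [ 0.573  -0.116   0.0453] ctl [ 0.5661 -0.2784  0.0411]
tip w3 [[323.04437622 274.76862799]
 [323.10738187 288.87404918]] tip w2 [[322.5243151  275.56951205]
 [322.59424417 289.77376281]]
[[295. 213.]
 [280. 204.]
 [275. 219.]
 [296. 208.]]
```

View pics/s1c.png

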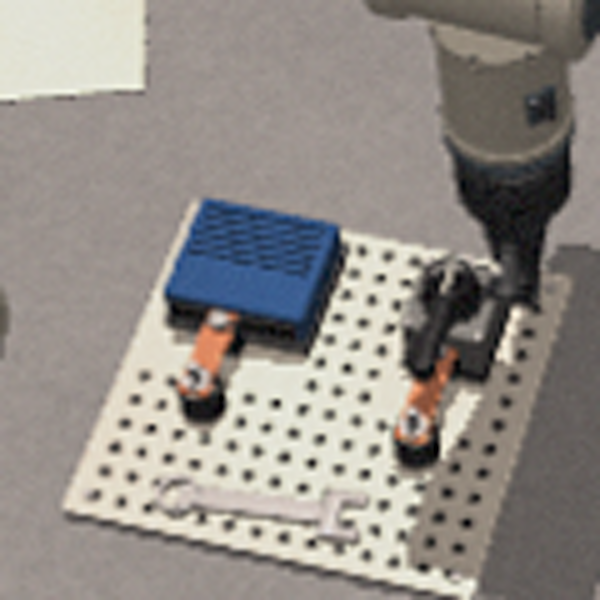

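In the scene view the tip is near (295,211), within 2 px of the prediction, and the handle is still ON. I'll settle the height with a gentle guarded probe down onto the hub top, given as 87 mm.

```bash
python3 - <<'E'
from push import *
bot.reach([*H,.15],q(0.3)); bot.servo_line([*H,.112],velocity=.1)
f0=get_obs()['wrist_force'][2]
for z in np.arange(.110,.084,-.002):
    bot.servo_line([*H,z],velocity=.04);f=get_obs()['wrist_force'][2]-f0;print(round(z,3),round(f,1),end=' | ')
    if abs(f)>4:break
print(st())
c=cam('top');np.savez('t2.npz',**{k:c[k] for k in('frame','K','D','V')})
E
```

```text
0.11 0.3 | 0.108 -0.2 | 0.106 -0.4 | 0.104 0.2 | 0.102 0.6 | 0.1 -0.2 | 0.098 0.2 | 0.096 -0.7 | 0.094 -0.5 | 0.092 0.0 | 0.09 -0.3 | 0.088 0.6 | 0.086 -0.1 | (18.3, [0.4714, -0.1113, 0.0859], [-0.0, 0.3, 0.0], 0.0001, 0.0)
```

```bash
python3 - <<'E'
from push import *
f0=get_obs()['wrist_force'][2]
for z in np.arange(.084,.050,-.002):
    bot.servo_line([*H,z],velocity=.04);o=get_obs();f=o['wrist_force'][2]-f0;print(round(z,3),round(f,1),end=' | ')
    if abs(f)>3.5:break
print(st())
w=dict(np.load('w3.npz'))
print('edge rows',[(z,proj(w,[[.4498,-.2187+.011,z]])[0].round(0).tolist()) for z in(.222,.232,.242,.252)])
s=dict(np.load('scene0.npz'));t=dict(np.load('top0.npz'))
for c in(s,t):print(proj(c,[[.573,-.1155,.064],[.573,-.1155,.044],[.5665,-.275,.064],[.5665,-.275,.044],[.4059,-.0415,.011],[.6788,-.0526,.011],[.6654,-.3504,.011]]).round(1).tolist())
E
```

```text
0.084 0.1 | 0.082 0.2 | 0.08 -1.1 | 0.078 0.2 | 0.076 -0.3 | 0.074 9.8 | (19.9, [0.4718, -0.1114, 0.0747], [-2.2, 1.1, 10.0], 0.0, 5.5)
edge rows [(0.222, [323.0, 255.0]), (0.232, [323.0, 262.0]), (0.242, [323.0, 270.0]), (0.252, [323.0, 279.0])]
[[271.8, 231.8], [272.4, 234.8], [228.0, 222.7], [229.0, 225.7], [303.8, 204.7], [283.5, 268.9], [201.7, 250.7]]
[[376.4, 232.0], [375.4, 232.9], [432.9, 233.5], [431.0, 234.3], [349.9, 292.1], [351.5, 199.0], [451.7, 202.2]]
```

The tips touch the hub at TCP z = 0.075, where the stated tool length puts them at 58 mm, not 87 mm. Before trusting either number, I'll triangulate the panel heights from the two fixed cameras, which don't depend on the arm.

```bash
cat >> h.py <<'E'
def tri(pairs):
    A=[];B=[]
    for c,uv in pairs:
        o,d=ray(c,uv);d/=np.linalg.norm(d);M=np.eye(3)-np.outer(d,d);A.append(M);B.append(M@o)
    return np.linalg.solve(sum(A),sum(B)).round(4)
E
python3 - <<'E'
from h import *
s=dict(np.load('scene0.npz'));t=dict(np.load('top0.npz'))
for n,a,b in(('hub',(376,269.3),(280,208)),('iso',(375.3,233.7),(272.6,235)),('ctl',(431.3,235.7),(229,225.6))):print(n,tri([(t,a),(s,b)]))
p=get_obs();bot.servo_line([.4715,-.1113,.115],velocity=.15)
c=cam('scene');d=cam('top');w=cam('wrist')
S=c['frame'][150:270,220:340];T=d['frame'][210:310,330:430]
W=w['frame'][200:400,220:420]
im=np.hstack([cv2.resize(x,(390,390),interpolation=2) for x in(S,W)])
cv2.imwrite('pics/probe.png',im[:,:,::-1])
q0=get_obs()['position'];print(q0,[proj(k,[[q0[0],q0[1],q0[2]-.017],[q0[0],q0[1],q0[2]+.012]]).round(1).tolist() for k in(c,w)])
E
```

```text
hub [ 0.4686 -0.1123  0.0596]
iso [ 0.5712 -0.1158  0.0393]
ctl [ 0.5632 -0.2771  0.0389]
[ 0.47078502 -0.11112759  0.11395909] [[[279.4, 202.5], [278.7, 197.7]], [[320.5, 276.0], [320.2, 302.0]]]
```

View pics/probe.png

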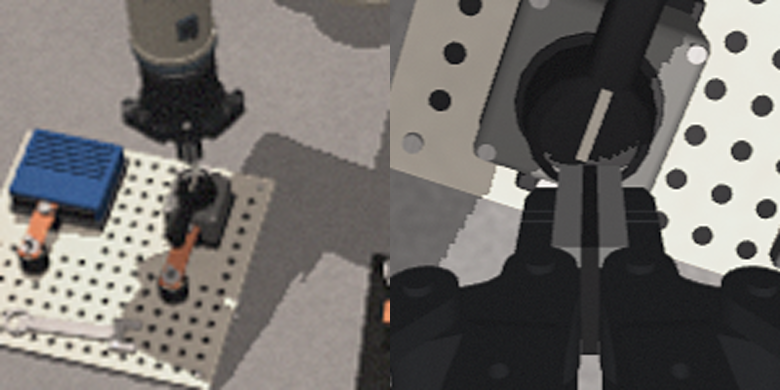

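The fixed cameras put the hub top at 0.060 and the studs at 0.039. That agrees with the probe (tip at 0.058), so the tool length is right and the panel parts sit about 26 mm below the stated heights. I need to know whether the whole bench is low or only those parts, so I'll triangulate the plate corners and the link as well.

```bash
python3 - <<'E'
from h import *
s=dict(np.load('scene0.npz'));t=dict(np.load('top0.npz'));a,b=dict(np.load('w1.npz')),dict(np.load('w3.npz'))
def quad(c,box,lo,hi,k):
    x0,y0,x1,y1=box;hsv=cv2.cvtColor(c['frame'],cv2.COLOR_RGB2HSV);m=np.zeros(hsv.shape[:2],np.uint8)
    m[y0:y1,x0:x1]=cv2.inRange(hsv,lo,hi)[y0:y1,x0:x1];m=cv2.morphologyEx(m,cv2.MORPH_CLOSE,np.ones((k,k)))
    h=cv2.convexHull(max(cv2.findContours(m,0,2)[0],key=cv2.contourArea))[:,0].astype(float)
    return h
def ext(h,c): # corner extremes by ground-plane direction
    P=np.array([onz(c,p,0)[:2] for p in h]);return [h[np.argmax(P@d)] for d in np.array([[1,1],[1,-1],[-1,-1],[-1,1]])]
lo,hi=(0,0,0),(180,140,50)
et=ext(quad(t,(205,200,308,282),lo,hi,9),t);es=ext(quad(s,(322,222,415,290),lo,hi,9),s)
print('mat',[tri([(t,p),(s,r)]).tolist() for p,r in zip(et,es)])
# plate corners: picked far corners in top and scene
print('plate',tri([(t,(452.5,202)),(s,(203.5,252.5))]),tri([(t,(350.5,200)),(s,(284,269.5))]),tri([(a,(466,74)),(b,(564,24))]),tri([(a,(433,292)),(b,(503,308))]),tri([(a,(246,64)),(b,(275,11))]))
lo,hi=(5,120,80),(14,255,255)
for c,box in((t,(205,200,305,280)),(s,(330,230,412,275))):
    h=quad(c,box,lo,hi,1);print('bar',cv2.minAreaRect(h.astype(np.float32)))
T=t['frame'][200:280,200:310];S=s['frame'][220:300,320:430]
cv2.imwrite('pics/link.png',np.vstack([cv2.resize(x,None,fx=3.7,fy=3.7,interpolation=2) for x in(T,S)])[:,:,::-1])
E
```

```text
mat [[0.6417, 0.3676, 0.0012], [0.6621, 0.106, 0.0004], [0.4753, 0.09, -0.0087], [0.4555, 0.3541, -0.0053]]
plate [ 0.6669 -0.3503  0.0029] [ 0.6775 -0.051   0.004 ] [ 0.6792 -0.0518  0.0093] [ 0.6661 -0.3517  0.009 ] [ 0.4055 -0.0413  0.0118]
bar ((260.71783447265625, 239.67822265625), (8.855831146240234, 67.56301879882812), 84.2894058227539)
bar ((365.5561828613281, 247.91012573242188), (55.7951545715332, 7.679536819458008), 5.44033145904541)
```

View pics/link.png

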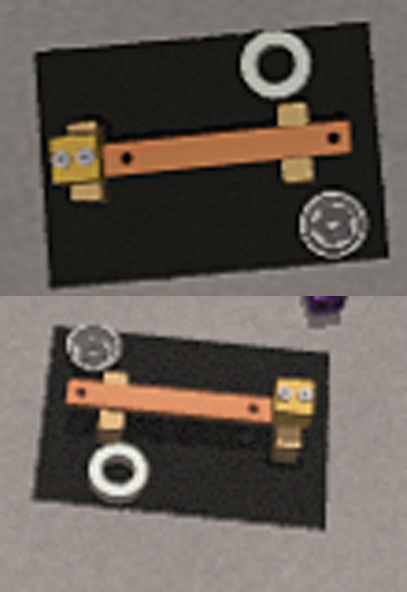

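This shows the block at (75,158), the holes at (127,158) and (333,139) in the upper panel, and (253,409) and (80,392) in the lower one. The plate (about 0.010) and mat (about 0) are at their stated heights, so only the isolator and studs are lower than described: hub top 0.058 by touch. I'll act on those measured heights and push with the tips at about 0.045.

```bash
sed -i 's/^H=.*/H=np.array([.470,-.1115]);yaw=-.042/; s/z=.088/z=.062/' push.py
python3 - <<'E'
from push import *
s=dict(np.load('scene0.npz'));t=dict(np.load('top0.npz'));a=dict(np.load('w1.npz'));b=dict(np.load('w3.npz'))
print('hub at .058',onz(a,(296.6,123.4),.058),onz(b,(346,85),.058))
hb=tri([(t,(234.3,242.7)),(s,(388.4,250.5))]);hp=tri([(t,(290,237.6)),(s,(341.6,245.9))]);print('holes',hb,hp,np.linalg.norm(hb-hp))
p,o=pose(0,.045,z=.115);bot.reach(p,o)
p,o=pose(0,.045);bot.servo_line(p,o,velocity=.1);print(st())
for th in list(np.arange(0,1.41,.2))+list(np.arange(1.44,1.75,.03)):
    p,o=pose(th);bot.servo_line(p,o,velocity=.1)
    f=ft(th);print(round(th,2),round(f,1),end=' | ')
    if abs(f)>12: break
print(st())
E
```

```text
hub at .058 [ 0.47010501 -0.11171052  0.058     ] [ 0.46994292 -0.10984867  0.058     ]
holes [0.5515 0.2888 0.0341] [0.5642 0.1283 0.0333] 0.16100366455456847
(21.5, [0.5261, -0.1588, 0.0622], [-0.2, 0.3, 0.5], -0.0001, 0.0)
0.0 0.4 | 0.2 0.5 | 0.4 -0.6 | 0.6 0.2 | 0.8 -0.4 | 1.0 -0.0 | 1.2 -0.3 | 1.4 -0.3 | 1.44 -1.7 | 1.47 -2.5 | 1.5 -1.5 | 1.53 -2.0 | 1.56 -1.5 | 1.59 -4.2 | 1.62 -8.0 | 1.65 -11.1 | 1.68 -14.4 | (26.6, [0.4925, -0.0526, 0.0633], [14.6, -3.0, -3.2], 0.0002, 6.4)
```

The force climbed from about 2 N to 14 N past 1.57 rad, which looks like the stop. I've used all my picture views, so I'll verify numerically with a polar brightness profile around the hinge at handle height.

```bash
python3 - <<'E'
from push import *
p,o=pose(1.6,.05);bot.servo_line(p,velocity=.15)
bot.servo_line([p[0],p[1],.13],velocity=.2)
bot.reach([.47,-.19,.25],q(np.pi/2))
c=cam('wrist');np.savez('w4.npz',**{k:c[k] for k in('frame','K','D','V')})
g=cv2.cvtColor(c['frame'],cv2.COLOR_RGB2GRAY)
th=np.radians(np.arange(-30,121,3))
for r in(.05,.06,.07):
    P=np.array([[H[0]+r*np.cos(a+yaw),H[1]+r*np.sin(a+yaw),.052] for a in th])
    uv=proj(c,P);v=[int(g[int(round(y)),int(round(x))]) if 0<=x<640 and 0<=y<480 else -1 for x,y in uv];print(r,[(int(round(np.degrees(t))),k) for t,k in zip(th,v)])
print(st(),'hub px',proj(c,[[*H,.058]]))
E
```

```text
0.05 [(-30, 158), (-27, 158), (-24, 160), (-21, 159), (-18, 160), (-15, 159), (-12, 115), (-9, 121), (-6, 121), (-3, 123), (0, 119), (3, 120), (6, 117), (9, 117), (12, 157), (15, 156), (18, 155), (21, 155), (24, 156), (27, 155), (30, 154), (33, 156), (36, 156), (39, 157), (42, 158), (45, 157), (48, 157), (51, 156), (54, 155), (57, 60), (60, 43), (63, 44), (66, 129), (69, 157), (72, 157), (75, 156), (78, 156), (81, 61), (84, 40), (87, 41), (90, 43), (93, 42), (96, 35), (99, 135), (102, 158), (105, 152), (108, 153), (111, 155), (114, 154), (117, 154), (120, 154)]
0.06 [(-30, 161), (-27, 161), (-24, 159), (-21, 159), (-18, 159), (-15, 158), (-12, 159), (-9, 119), (-6, 117), (-3, 123), (0, 119), (3, 119), (6, 118), (9, 115), (12, 157), (15, 158), (18, 157), (21, 157), (24, 158), (27, 157), (30, 158), (33, 157), (36, 158), (39, 157), (42, 122), (45, 43), (48, 41), (51, 159), (54, 156), (57, 158), (60, 158), (63, 158), (66, 157), (69, 158), (72, 158), (75, 156), (78, 157), (81, 158), (84, 34), (87, 40), (90, 42), (93, 41), (96, 18), (99, 158), (102, 157), (105, 155), (108, 155), (111, 156), (114, 156), (117, 157), (120, 155)]
0.07 [(-30, 162), (-27, 159), (-24, 158), (-21, 160), (-18, 159), (-15, 157), (-12, 158), (-9, 123), (-6, 120), (-3, 123), (0, 119), (3, 118), (6, 116), (9, 158), (12, 156), (15, 158), (18, 158), (21, 157), (24, 159), (27, 156), (30, 156), (33, 159), (36, 134), (39, 157), (42, 158), (45, 157), (48, 158), (51, 157), (54, 157), (57, 159), (60, 163), (63, 106), (66, 106), (69, 104), (72, 108), (75, 105), (78, 105), (81, 103), (84, 19), (87, 41), (90, 43), (93, 41), (96, 46), (99, 106), (102, 102), (105, 107), (108, 107), (111, 108), (114, 106), (117, 104), (120, 164)]
(28.3, [0.4695, -0.1888, 0.2482], [0.4, 0.1, -0.8], 0.0001, 0.0) hub px [[323.26775954 123.2395975 ]]
```

The handle is at 90° (dark only at 81–96°), so the isolator is OFF. Next I touch the top of stud_iso to get its real height, then take a wrist view over the link.

```bash
python3 - <<'E'
from h import *
a=dict(np.load('w1.npz'));b=dict(np.load('w3.npz'))
S=np.array([.5715,-.1158])
bot.reach([*S,.10],q(np.pi/2));bot.servo_line([*S,.072],velocity=.1)
f0=get_obs()['wrist_force'][2];zc=None
for z in np.arange(.070,.044,-.0025):
    bot.servo_line([*S,z],velocity=.06);o=get_obs();f=o['wrist_force'][2]-f0
    if abs(f)>3:zc=o['position'][2];break
print('touch',z,f,zc,st())
zs=(zc or .057)-.017
print('iso',onz(a,(383,128),zs),onz(b,(458,93),zs),'ctl',onz(a,(371,253),zs),onz(b,(433,260),zs))
bot.servo_line([*S,.16],velocity=.25);hand.move_gripper(.06,40)
bot.reach([.555,.19,.25],q(np.pi/2+.08))
c=cam('wrist');np.savez('w5.npz',**{k:c[k] for k in('frame','K','D','V')});save(c,'w5.png')
hsv=cv2.cvtColor(c['frame'],cv2.COLOR_RGB2HSV);m=cv2.inRange(hsv,(5,120,60),(14,255,255))
k=max(cv2.findContours(m,0,2)[0],key=cv2.contourArea);bx=cv2.boxPoints(cv2.minAreaRect(k));P=np.array([onz(c,p,.042) for p in bx]);print(P.round(4).tolist(),bx.round().tolist())
g=cv2.cvtColor(c['frame'],cv2.COLOR_RGB2GRAY);hull=np.zeros_like(g);cv2.drawContours(hull,[cv2.convexHull(k)],-1,255,-1);hull=cv2.erode(hull,np.ones((5,5)))
for h in cv2.findContours(((g<70)&(hull>0)).astype(np.uint8),0,2)[0]:
    if cv2.contourArea(h)>8:
        (x,y),r=cv2.minEnclosingCircle(h);print('hole',x,y,r,onz(c,(x,y),.042))
print(st())
E
```

```text
touch 0.04999999999999999 18.14933835360559 0.0515434784373073 (31.8, [0.5719, -0.1159, 0.0515], [-5.5, 0.6, 17.4], -0.0, 8.6)
iso [ 0.57509381 -0.11675991  0.03454348] [ 0.57639541 -0.11432205  0.03454348] ctl [ 0.56708233 -0.28048366  0.03454348] [ 0.56827369 -0.28117403  0.03454348]
[[0.5463, 0.2162, 0.042], [0.5695, 0.2181, 0.042], [0.5791, 0.1164, 0.042], [0.554, 0.1144, 0.042]] [[316.0, 175.0], [339.0, 175.0], [339.0, 269.0], [316.0, 269.0]]
hole 327.5 258.0 3.6401548385620117 [0.56549458 0.12817463 0.042     ]
(34.3, [0.5551, 0.1887, 0.2495], [-0.7, -0.4, -0.1], 0.0598, 0.0)
```

The touch came at TCP z ≈ 0.052. The wrist view contradicts what I said about the panel: the fingertip's camera-side edge appears at row 285, which matches tips 12 mm *behind* the TCP (302−17). Tips 17 mm ahead would put it near row 256. My stud picks were the washers, which belong at 46 mm, and the plate scale also fits the stated heights. So the panel heights are right and the fingers reach 29 mm less than stated. I'll refine the xy of studs and link offline under that model.

```bash
python3 - <<'E'
from h import *
W={n:dict(np.load(n+'.npz')) for n in('w1','w3','w4','w5','top0')}
iso0=np.array([.5705,-.1163]);ctl0=iso0+[-.0066,-.1599]
for n in('w1','w3','w4'):
    c=W[n];hsv=cv2.cvtColor(c['frame'],cv2.COLOR_RGB2HSV);m=cv2.inRange(hsv,(3,90,50),(18,255,255));m=cv2.morphologyEx(m,cv2.MORPH_CLOSE,np.ones((3,3)))
    for nm,s in(('iso',iso0),('ctl',ctl0)):
        x,y=proj(c,[[*s,.046]])[0];t=proj(c,[[*s,.064]])[0]
        # grey washer: low-saturation pixels within 13 px, touching the copper hull
        q_=np.zeros_like(m);cv2.circle(q_,(int(x),int(y)),40,255,-1);kk=m&q_
        cs=[k for k in cv2.findContours(kk,0,2)[0] if cv2.contourArea(k)>20]
        hull=np.zeros_like(m);cv2.drawContours(hull,[cv2.convexHull(np.vstack(cs))],-1,255,-1)
        g=cv2.bitwise_and(hull,cv2.inRange(hsv,(0,0,60),(180,70,255)));b=max(cv2.findContours(g,0,2)[0],key=cv2.contourArea);(u,v),r=cv2.minEnclosingCircle(b)
        print(n,nm,'pred washer',(x.round(),y.round()),'top',t.round(),'found',round(u,1),round(v,1),round(r,1),onz(c,(u,v),.048).round(4))
c=W['w5'];hsv=cv2.cvtColor(c['frame'],cv2.COLOR_RGB2HSV)
d=np.array([-np.sin(.079),np.cos(.079)]);p0=np.array([.5655,.1282])
for L in(0,.05,.1,.141,.155,.16,.165,.17,.185,.2):
    u=proj(c,[[*(p0+L*d),.042]])[0];print(L,u.round().tolist(),hsv[int(u[1]),int(u[0])].tolist() if 0<=u[1]<480 else None)
t=W['top0'];print('top holes',onz(t,(234.3,242.7),.042),onz(t,(290,237.6),.042),onz(W['w5'],(327.5,258),.042))
for x,y in((.554,.2687),):
  for s in(-.02,-.016,-.013,-.010,0,.010,.013,.016,.02):
    u=proj(c,[[x+s*np.cos(.079),y+s*np.sin(.079),.042]])[0];print(s,u.round().tolist(),hsv[int(u[1]),int(u[0])].tolist())
E
```

```text
w1 iso pred washer (np.float64(381.0), np.float64(128.0)) top [383. 128.] found 380.5 128.0 8.5 [ 0.5699 -0.1167  0.048 ]
w1 ctl pred washer (np.float64(370.0), np.float64(253.0)) top [372. 258.] found 369.2 253.1 7.5 [ 0.5627 -0.2758  0.048 ]
w3 iso pred washer (np.float64(456.0), np.float64(94.0)) top [463.  92.] found 456.5 94.5 12.7 [ 0.5704 -0.1168  0.048 ]
w3 ctl pred washer (np.float64(432.0), np.float64(259.0)) top [438. 266.] found 431.3 259.3 9.7 [ 0.562  -0.2754  0.048 ]
w4 iso pred washer (np.float64(428.0), np.float64(129.0)) top [434. 129.] found 427.4 128.6 10.8 [ 0.5693 -0.1162  0.048 ]
w4 ctl pred washer (np.float64(409.0), np.float64(282.0)) top [413. 289.] found 408.2 281.8 9.2 [ 0.5623 -0.275   0.048 ]
0 [328.0, 258.0] [60, 5, 47]
0.05 [328.0, 213.0] [9, 131, 228]
0.1 [328.0, 164.0] [22, 81, 247]
0.141 [328.0, 121.0] [21, 80, 247]
0.155 [328.0, 106.0] [100, 17, 46]
0.16 [329.0, 100.0] [0, 6, 46]
0.165 [329.0, 94.0] [22, 80, 248]
0.17 [329.0, 89.0] [21, 80, 247]
0.185 [329.0, 71.0] [0, 0, 249]
0.2 [329.0, 53.0] [28, 98, 251]
top holes [0.55075163 0.28722681 0.042     ] [0.5631114  0.12830286 0.042     ] [0.56549458 0.12817463 0.042     ]
-0.02 [307.0, 121.0] [23, 16, 65]
-0.016 [311.0, 121.0] [20, 12, 65]
-0.013 [315.0, 121.0] [10, 71, 97]
-0.01 [318.0, 121.0] [22, 76, 248]
0 [328.0, 121.0] [21, 80, 247]
0.01 [338.0, 121.0] [22, 79, 249]
0.013 [341.0, 121.0] [90, 32, 40]
0.016 [345.0, 121.0] [0, 0, 48]
0.02 [349.0, 121.0] [0, 6, 46]
```

The washers now fit the stated geometry: iso (0.570,-0.117), ctl (0.562,-0.275), spacing 159 mm. The link hole and edge checks also fit, so the 29 mm short-finger model holds. Grasping at the balance point (0.554,0.269).

```bash
python3 - <<'E'
from h import *
B=[.5544,.2687];o=q(np.pi/2+.079)
bot.reach([*B,.10],o)
bot.servo_line([*B,.035],o,velocity=.12);print(st())
bot.servo_line([*B,.007],o,velocity=.05);print(st())
hand.move_gripper(0.0,80);print(st())
bot.servo_line([*B,.022],o,velocity=.05);bot.dwell(.1);x=get_obs();print(st(),np.round(x['ft_torque'],2))
E
```

```text
(35.7, [0.5551, 0.2688, 0.0358], [1.0, 0.3, -0.1], 0.0601, 0.0)
(36.4, [0.5544, 0.2687, 0.0069], [0.2, 0.6, 0.8], 0.0601, 0.0)
(36.8, [0.5544, 0.2688, 0.0075], [-2.3, -0.3, 5.5], 0.022, 78.5)
(37.4, [0.5541, 0.2686, 0.0217], [0.5, 0.8, -7.0], 0.0221, 78.7) [-0.03 -0.01 -0.  ]
```

The link is held: 7 N at the wrist with almost no moment, so the grasp is at the balance point. Carrying it over.

```bash
python3 - <<'E'
from h import *
B=[.5544,.2687];yaw=-.044;T=np.array([.5662,-.1960])+.061*np.array([-np.sin(yaw),np.cos(yaw)]);o=q(np.pi/2+yaw)
bot.servo_line([*B,.13],velocity=.15)
bot.servo_line([.5689,-.10,.13],o,velocity=.12)
bot.servo_line([*T,.13],o,velocity=.08);bot.servo_line([*T,.067],o,velocity=.06);bot.dwell(.3);print(st(),np.round(get_obs()['ft_torque'],2))
for n in('wrist','top','scene'):
    c=cam(n);np.savez('f_'+n+'.npz',**{k:c[k] for k in('frame','K','D','V')});save(c,'f_'+n+'.png')
    hsv=cv2.cvtColor(c['frame'],cv2.COLOR_RGB2HSV);m=cv2.inRange(hsv,(3,75,60),(24,255,255))
    u=np.array([-np.sin(yaw),np.cos(yaw)]);v=np.array([np.cos(yaw),np.sin(yaw)])
    iso=np.array([.5699,-.1166]);ctl=np.array([.5624,-.2754])
    print(n,'pred hole tops',proj(c,[[*iso,.102],[*ctl,.102],[*(ctl-.012*u),.102],[*(iso+.034*u),.132]]).round(1).tolist(),'stud tops',proj(c,[[*iso,.064],[*ctl,.064]]).round(1).tolist())
    p=proj(c,[[*ctl,.102]])[0];x,y=p.astype(int);r=45
    w=m.copy()*0;w[max(y-r,0):y+r,max(x-r,0):x+r]=m[max(y-r,0):y+r,max(x-r,0):x+r]
    cs=[k for k in cv2.findContours(w,0,2)[0] if cv2.contourArea(k)>40]
    for k in cs:print('  blob',cv2.minAreaRect(k),cv2.boundingRect(k))
E
```

```text
(43.5, [0.569, -0.1351, 0.0672], [-0.7, -0.1, -6.9], 0.0221, 78.7) [ 0.01  0.01 -0.03]
wrist pred hole tops [[323.1, 284.8], [321.4, 579.4], [321.4, 595.6], [323.8, 213.2]] stud tops [[322.8, 250.6], [321.5, 501.9]]
top pred hole tops [[378.8, 231.4], [436.8, 233.3], [441.2, 233.4], [367.6, 229.5]] stud tops [[376.8, 233.1], [433.1, 234.9]]
scene pred hole tops [[270.7, 225.1], [226.2, 215.7], [222.9, 215.0], [279.6, 222.3]] stud tops [[271.8, 231.0], [228.2, 221.7]]
  blob ((239.5, 221.0), (16.0, 35.0), 90.0) (222, 213, 36, 17)
```

```bash
python3 - <<'E'
from h import *
w=dict(np.load('f_wrist.npz'));s=dict(np.load('f_scene.npz'));yaw=-.044
u=np.array([-np.sin(yaw),np.cos(yaw)]);v=np.array([np.cos(yaw),np.sin(yaw)]);iso=np.array([.5699,-.1166]);ctl=np.array([.5624,-.2754])
hsv=cv2.cvtColor(w['frame'],cv2.COLOR_RGB2HSV);m=cv2.inRange(hsv,(17,90,60),(32,255,255))
k=max(cv2.findContours(m,0,2)[0],key=cv2.contourArea);print('brass',cv2.minAreaRect(k),cv2.boundingRect(k),cv2.boxPoints(cv2.minAreaRect(k)).round().tolist())
for z in(.126,.132,.138):print(z,proj(w,[[*(iso+a*u+b*v),z] for a,b in((.017,-.017),(.017,.017),(.051,.017),(.051,-.017))]).round().tolist())
for L in np.arange(-.004,.012,.002):
    p=proj(w,[[*(iso+L*u),.102]])[0];print(round(L,3),p.round().tolist(),hsv[int(p[1]),int(p[0])].tolist(),end=';')
hs=cv2.cvtColor(s['frame'],cv2.COLOR_RGB2HSV)
print('\nscene hole patch S,V'); 
for r in range(210,223): print(r,[tuple(int(t) for t in hs[r,c_,[0,2]]) for c_ in range(220,236)])
for L in(0,.03,.05):
    print(L,[proj(s,[[*(ctl+L*u+b*v),.102]])[0].round(1).tolist() for b in(-.012,0,.012)])
E
```

```text
brass ((321.5, 208.0), (130.0, 133.0), 90.0) (255, 143, 134, 131) [[255.0, 143.0], [388.0, 143.0], [388.0, 273.0], [255.0, 273.0]]
0.126 [[265.0, 266.0], [382.0, 266.0], [389.0, 144.0], [259.0, 144.0]]
0.132 [[261.0, 274.0], [386.0, 274.0], [394.0, 145.0], [254.0, 145.0]]
0.138 [[257.0, 283.0], [390.0, 283.0], [399.0, 147.0], [250.0, 146.0]]
-0.004 [323.0, 295.0] [9, 126, 99];-0.002 [323.0, 290.0] [9, 100, 99];0.0 [323.0, 285.0] [23, 13, 238];0.002 [323.0, 280.0] [25, 12, 239];0.004 [323.0, 275.0] [5, 11, 143];0.006 [323.0, 270.0] [10, 11, 143];0.008 [323.0, 264.0] [13, 12, 148];0.01 [323.0, 259.0] [0, 3, 76];
scene hole patch S,V
210 [(24, 221), (23, 234), (24, 200), (75, 108), (110, 44), (94, 42), (111, 46), (110, 51), (109, 63), (109, 73), (108, 90), (108, 100), (108, 112), (108, 120), (107, 132), (108, 138)]
211 [(21, 233), (21, 232), (21, 221), (26, 139), (124, 23), (30, 24), (12, 44), (150, 46), (110, 44), (127, 45), (109, 52), (120, 43), (146, 68), (120, 83), (108, 83), (108, 96)]
212 [(23, 230), (22, 232), (22, 216), (33, 133), (110, 36), (158, 22), (60, 15), (144, 8), (131, 
[... 1269 characters left out ...]
, 223), (10, 226)]
220 [(22, 227), (17, 212), (15, 166), (13, 144), (13, 124), (11, 127), (10, 128), (9, 164), (9, 188), (10, 202), (9, 219), (9, 219), (9, 224), (9, 225), (10, 225), (9, 226)]
221 [(23, 228), (22, 229), (26, 232), (25, 232), (27, 224), (20, 215), (20, 187), (14, 147), (10, 120), (8, 113), (9, 131), (9, 147), (8, 173), (9, 184), (9, 205), (9, 218)]
222 [(21, 228), (21, 227), (21, 228), (24, 231), (24, 229), (24, 232), (28, 230), (18, 204), (11, 155), (8, 174), (9, 204), (9, 178), (9, 156), (10, 125), (10, 98), (9, 112)]
0 [[227.4, 212.8], [226.2, 215.7], [225.0, 218.5]]
0.03 [[235.7, 214.6], [234.5, 217.4], [233.4, 220.3]]
0.05 [[241.2, 215.7], [240.1, 218.6], [238.9, 221.5]]
```

The brass block spans rows 143–273, against 145–274 predicted, and the plain hole in the scene view is at (225.7,216.4), against (226.2,215.7). So height and alignment are within about 2 mm, and I'm handing in.

```bash
python3 - <<'E'
from h import *
bot.dwell(.3);print(st(),np.abs(get_obs()['joint_vel']).max());print(hand_in())
E
```

```text
(44.0, [0.5689, -0.1351, 0.067], [-0.8, 0.8, -6.6], 0.0226, 78.7) 0.0012999278899201274
the job is handed in; nothing more can be done
None
```

Handed in at 44 s: the isolator is off against its stop, and the link is held still and level about 30 mm above the studs, with each hole over its stud to about 2 mm by camera; the fingers reach about 29 mm less than the stated tool length (my first pass missed the handle, and finding the height meant touching the hub and a stud lightly), and I did not re-check the other bench items at the end.

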